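Stack the last friction disc and separator plate on the shaker's drive clutch

TASK

Finish stacking the open clutch of the bench shaker: slide the new friction disc with the tan lining down over the splined hub until it lies flat on the steel plate already there, then lay the loose steel separator plate on top of it, both forked ears over the two drive pins, fully home. Go gently: set the disc lightly on the splines and turn it until it drops in by feel, never force a plate that does not slide, and leave the worn dark disc and the other things where they are.

Things in the scene. Friction and masses are not known exactly. Their poses are not given: they have to be found in the camera images.
- shaker: Bench orbital shaker, fixed, platform off: grey base 240 x 210 mm, aluminium deck 80 mm above the bench, four corner pillars (at +-103, +-88 mm in its x, y) up to 120 mm. Origin: centre of its underside. On the deck's middle a flange of radius 56 mm, 10 mm high, carries the clutch: splined hub, two drive pins on its y axis, and one tan disc and one steel separator plate already stacked.
- seat (a point): Point on the hub's axis, 102 mm above the bench, at the top face of the separator plate already in the stack. z up; x, y as the shaker's, so the drive pins lie on its +y and -y axis. The new disc's underside comes to rest here.
- key_top (a point): Point on the hub's axis at the flat tops of its six keys, 24 mm above seat. Keys 60 degrees apart, 7 mm wide, out to radius 19 mm, core radius 13 mm, 0.5 mm chamfer on top. A plain pilot of radius 12 mm with a bevelled rim rises 11 mm above this point and centres a disc. The keys' angle is NOT reported and can be anything: find it by turning the disc up to 60 degrees. The hub resists turning (0.3 Nm).
- pin_a (a point): Tip of the drive pin on the shaker's +y side, 44 mm from the hub's axis, 134 mm above the bench: upright steel pin, 8 mm in diameter up to 4 mm below the tip, then tapering to 3 mm.
- pin_b (a point): Tip of the same kind of drive pin on the shaker's -y side, 44 mm from the hub's axis.
- disc_mid (a point): Centre (half-way up) of the new friction disc, flat on the mat: ring of 64 mm outside diameter, 7 mm thick, tan lining on a steel core, about 70 g. Six inward teeth (to radius 14 mm) leave slots 8.6 mm wide, out to radius 20 mm, for the keys: slots on its x axis and every 60 degrees. z up. Grip the round rim in any direction. Home: centre 3.5 mm above seat; about 3 degrees of play either way on the keys.
- separator_mid (a point): Centre (half-way up) of the loose separator plate, flat on the mat: steel ring, 64 mm outside diameter, 5 mm thick, bore radius 20.5 mm, about 90 g. Two forked ears on its +y and -y axis, 24 mm wide, reach 51 mm from the centre; their slots are 9.6 mm wide, open outwards from radius 39 mm. Grip the rim across its x axis. z up. Home: centre 9.5 mm above seat, slots around the pins.
- disc: The new friction disc itself (as disc_mid, origin at the centre of its underside).
- separator: The loose separator plate itself (as separator_mid, origin at the centre of its underside).
- worn_mid (a point): Centre of the old worn disc, same shape as the new one but with burnt near-black lining, lying on the mat: leave it.
- clamp_nut: Knurled brass clamp nut, 34 mm in diameter, 18 mm high, on the mat: leave it. Origin under its centre.
- disc_spring: Dark steel ring spring, 40 mm in diameter, 6 mm high, on the mat: leave it. Origin under its centre.
- mat: Blue service mat, 310 x 320 x 2 mm, fixed flat on the bench, on which the plates lie (its top is 2 mm above the bench). Origin under its centre.
- hex_key: Hex key, 110 mm long, lying on the bench near the mat: leave it.
- petri_stack: Stack of three petri dishes, 92 mm in diameter, 46 mm high, on the bench: leave it. Origin under its centre.
- wash_bottle: White plastic bottle with a red cap, 64 mm in diameter, 145 mm high, on the bench: leave it. Origin under its centre.
There are look-alikes about, which are no part of the job. Of the things that look like the separator, the larger one is meant. Leave any blue look-alike of the disc alone.

How it is judged:
By the outcome, as a careful person would: the job done as asked, in the order asked, and still so for the second after the job is handed in, with the robot touching nothing.
It also fails if it takes over 67 s, if anything falls off the work surface, if the arm or the gripper's body presses on something with over 40 N, if the wrist force passes 120 N, or if a joint passes its speed limit or range.

ROBOT

A 6-joint arm with a two-finger parallel gripper is mounted at the origin on the work surface. World frame = base frame: x ahead of the robot, y to its left, z up, the work surface at z = 0. Lengths are in mm, angles in rad, forces in N, time in s.
With the tool pointing down it reaches from about 250 to 775 mm from the base axis. Payload 4 kg.
Tool frame: the origin (TCP) lies at the very end of the fingers, on their centre line; the grasp point (between the pads) lies 19 mm behind it; z points along the fingers, y is the direction in which the jaws open and shut (so a half turn about z gives the same grasp; the last joint's range is limited). The gripper opens to 94 mm and grips with 3 to 60 N. Pads are 16 mm wide; open, the fingers measure 119 mm over their backs; the gripper's body (75 mm by 177 mm) begins 78 mm behind the grasp point.
Start: joints at [1.029, 0.087, 1.371, -0, 1.684, -0.103], TCP at [233.681, 497.909, 205.506] pointing down, gripper open.
Joint ranges: [-3.1, 3.1], [-0.76, 2.03], [0.27, 2.55], [-1.08, 4.22], [0.17, 2.65], [-2.57, 2.57]. Speed limits (rad/s): [2.79, 2.79, 3.14, 3.14, 3.14, 3.14].

INTERFACE

Orientations are given as a unit quaternion [x, y, z, w].
In Python, from workcell import sense, get_image, close_job, spot_in, regions_of, mark_of gives the robot as it stands.
- The arm moves only by the shell command python3 -m jog 'ROWS'. ROWS is JSON, a list of rows, each an object with "translation": the shift along the world's x, y, z in mm, a list of three; "twist": the turn, a rotation vector about the world's x, y, z in rad, a list of three; "hand": the finger opening in mm, from 0 to 94. A call has 1 to 20 rows; each row is the pose to reach, as a shift and turn from the pose commanded when the call began; what a row does not reach only later rows make up. A row lasts 1/8 s, in which the tool goes at most 62.5 mm and 10.7 degrees, less where a joint would pass 70% of its speed; a pose out of reach is approached as far as the arm can. A call with a gripper value outside its range is refused whole. The fingers move at their own pace and stop on an object; the grip force is fixed at half the most. Time passes only in rows, so rows that repeat a pose let the fingers close. It gives the time, the measured TCP pose, the force and the opening at its end, in the units of the state.
- sense(): the state, without advancing time (a new reading comes with each control period).
- get_image(name): name is "scene" or "top"; returns a dict with "image" (400x640x3 uint8, red, green, blue), "fx", "fy", "cx", "cy" (pixels), "k1" (the pictures are not rectified: a ray, as slopes to the right and down, at radius r is drawn at 1 + k1 r^2 times it, then the intrinsics apply), "world_to_cam" (4x4, takes a point from world to camera coordinates). Camera axes: x right, y up, looking along -z (the intrinsics and any distortion apply to the point x, -y, -z); pixel columns grow to the right and rows downward; lengths in mm; the calibration is good to about 2 mm. A picture is of the moment at which its call begins. There is no depth.
- close_job(): hands the job in, once; it reports no verdict.
Trained networks look in the newest picture that a camera, given by its name, has taken for a name from the list of things; names that differ only in an ending like _2 or _b are one class to them, and where a whole thing is asked for, a point or a joint stands for the part that bears it (a point fixed in the world has none). Each returns a list of dicts, best first, with "p" (0 to 1); they miss things now and then, are a little off and sometimes report something else, mostly with a low value. They report only what shows in the picture. A call takes as long as a camera call. They do not tell look-alikes from the thing itself.
- spot_in(name, camera): "extent" ([left, top, right, bottom] in pixels, round what is visible of it).
- regions_of(name, camera): "pixels" (400x640 bool, what is visible of it) and "extent" ([left, top, right, bottom] in pixels, round what is visible of it).
- mark_of(name, camera): "at" ([column, row] in pixels: a listed point, or the origin of a listed thing).
The state is a dict: "clock": time; "qpos": joint angles; "dq": joint speeds; "joint_efforts": joint torques, N m; "eef_pos": TCP position; "orientation": TCP orientation; "wrist_force": force on the tool from outside, world axes, zero at the start; "torque": the same for the moment, N m; "width": finger opening in mm.
Only numpy, scipy, OpenCV 4.12 (cv2) and the standard library are available. Lean on these libraries where they do the work, as an engineer would, in place of code of your own. Each camera call takes 0.05 s, during which the arm holds its last target. There are 200 camera calls.

## Working session

There is one attempt and no reset: what is moved stays moved. The work goes in short steps, Python scripts to look and compute and a shell command to move; the robot and the scene stay as the last step left them, time stands still between calls to the robot, and variables do not carry over. Pictures are saved under pics/ and viewed, about 8 in all and at most 12, crops included, and the job is handed in when it is done.

```bash
mkdir -p pics
cat > h.py <<'E'
import numpy as np, cv2
from workcell import *
def ray(c,px):
    K=np.array([[c['fx'],0,c['cx']],[0,c['fy'],c['cy']],[0,0,1.]])
    # fixed point undistort
    d=np.array([(px[0]-c['cx'])/c['fx'],(px[1]-c['cy'])/c['fy']]);u=d.copy()
    for _ in range(20): u=d/(1+c['k1']*(u@u))
    T=np.array(c['world_to_cam']);R=T[:3,:3];o=-R.T@T[:3,3]
    return o,R.T@np.array([u[0],-u[1],-1.])
def at_z(c,px,z):
    o,v=ray(c,px);return o+v*(z-o[2])/v[2]
def proj(c,p):
    T=np.array(c['world_to_cam']);q=T[:3,:3]@np.array(p,float)+T[:3,3]
    u=np.array([q[0],-q[1]])/-q[2];u=u*(1+c['k1']*(u@u))
    return np.array([c['fx']*u[0]+c['cx'],c['fy']*u[1]+c['cy']])
def save(c,n): cv2.imwrite('pics/'+n,c['image'][:,:,::-1])
E
python3 - <<'E'
from h import *
Z=dict(shaker=0,seat=102,key_top=126,pin_a=134,pin_b=134,disc_mid=5.5,separator_mid=4.5,worn_mid=5.5,clamp_nut=0,disc_spring=0,mat=0,petri_stack=0,wash_bottle=0)
for cam in('top','scene'):
    c=get_image(cam);save(c,cam+'0.png')
    T=np.array(c['world_to_cam']);print(cam,-T[:3,:3].T@T[:3,3],c['fx'])
    for n,z in Z.items():
        print(n,[(round(m['p'],2),np.round(m['at']).tolist(),np.round(at_z(c,m['at'],z),1)[:2].tolist()) for m in mark_of(n,cam)[:4]])
print(sense())
E
```

```text
top [ 419.85582326   27.17073234 1325.19701111] 420.52374912783216
shaker [(0.77, [275.0, 221.0], [532.1, 169.0]), (0.62, [430.0, 192.0], [613.4, -327.5])]
seat [(0.76, [271.0, 215.0], [541.6, 168.1])]
key_top [(0.76, [274.0, 215.0], [539.6, 157.6])]
pin_a [(0.9, [283.0, 212.0], [545.9, 130.9]), (0.79, [257.0, 212.0], [549.4, 205.5]), (0.69, [368.0, 234.0], [478.9, -109.6]), (0.66, [387.0, 189.0], [606.6, -167.4])]
pin_b [(0.9, [283.0, 212.0], [545.9, 130.9]), (0.79, [257.0, 212.0], [549.4, 205.5]), (0.69, [368.0, 234.0], [478.9, -109.6]), (0.66, [387.0, 189.0], [606.6, -167.4])]
disc_mid [(0.83, [420.0, 232.0], [486.3, -285.8]), (0.55, [431.0, 289.0], [308.8, -314.0])]
separator_mid [(0.62, [372.0, 231.0], [493.3, -135.4]), (0.62, [272.0, 215.0], [551.0, 177.1]), (0.47, [392.0, 290.0], [309.4, -192.1])]
worn_mid [(0.73, [386.0, 189.0], [627.1, -185.8])]
clamp_nut [(0.47, [349.0, 194.0], [612.7, -68.7]), (0.27, [277.0, 215.0], [551.3, 161.8])]
disc_spring [(0.65, [429.0, 196.0], [601.3, -322.1])]
mat [(0.65, [391.0, 211.0], [555.1, -200.2])]
petri_stack [(0.7, [344.0, 137.0], [800.2,
[... 1106 characters left out ...]
]
{'clock': 1.4, 'qpos': array([ 1.02891358e+00,  8.72126265e-02,  1.37070054e+00, -3.69612499e-05,
        1.68361715e+00, -1.03098557e-01]), 'dq': array([ 4.26330956e-04,  1.46090564e-03, -3.56488230e-05,  5.73947889e-04,
        4.10796866e-04, -1.81570400e-03]), 'joint_efforts': array([-4.09818176e-04, -3.40036190e+01, -3.02594626e+01,  7.16693024e-02,
        2.36870401e-02,  1.43564580e-05]), 'eef_pos': array([233.68272796, 497.90073743, 205.49869658]), 'orientation': array([2.17638361e-01, 9.76029478e-01, 2.37425778e-05, 2.72948778e-05]), 'wrist_force': array([-0.15385831, -0.07075765,  0.56052987]), 'torque': array([ 0.03238952,  0.02114711, -0.0074967 ]), 'width': 94.05150634320528}
```

Run:
```python
import cv2
a=cv2.imread('pics/top0.png')
p=cv2.resize(a[160:320,340:470],None,fx=4.5,fy=4.5,interpolation=cv2.INTER_CUBIC)
q=cv2.resize(a[180:250,240:310],None,fx=6,fy=6,interpolation=cv2.INTER_CUBIC)
cv2.imwrite('pics/a.png',p[:600]);cv2.imwrite('pics/b.png',q)
print(p.shape)
```

```text
(720, 585, 3)
```

View pics/a.png

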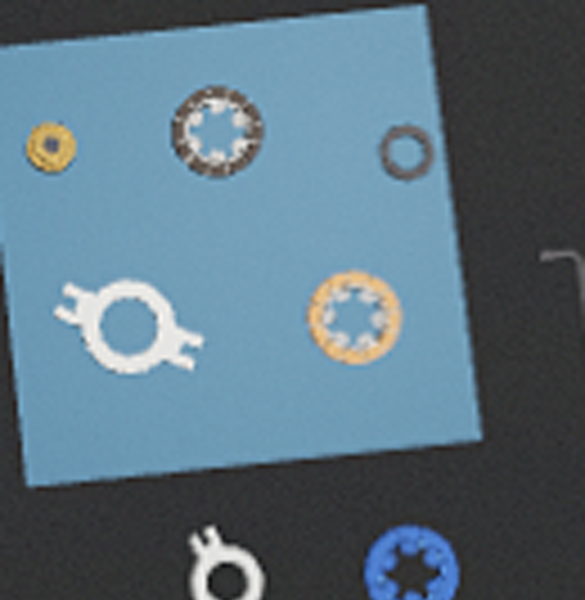

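View pics/b.png

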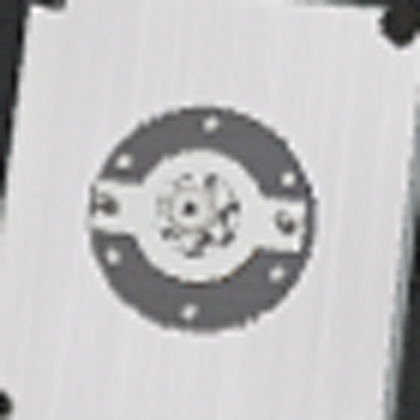

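Tan disc at about pixel (419,231), the large separator at (369,232) with its ears tilted. The blue disc and the smaller separator lie off the mat. The hub stack is at about (272,215), with the pins on a slightly tilted horizontal line. Next I refine these by segmentation.

```bash
cat > seg.py <<'E'
from h import *
from scipy.optimize import least_squares
def circ(P,r=None):
    P=np.asarray(P)[:,:2];m=P.mean(0)
    f=(lambda q:np.hypot(*(P-q[:2]).T)-q[2])
    s=least_squares(f,[m[0],m[1],30],loss='soft_l1',f_scale=1.);return s.x,np.sqrt(np.mean(s.fun**2))
def contour(mask): # mask float 0..1 upsampled
    cs,_=cv2.findContours(mask.astype(np.uint8),cv2.RETR_EXTERNAL,cv2.CHAIN_APPROX_NONE)
    return max(cs,key=cv2.contourArea)[:,0,:].astype(float)
def crop(c,u,v,h,s=8):
    M=np.array([[s,0,-s*(u-h)],[0,s,-s*(v-h)]],float)
    im=cv2.warpAffine(c['image'],M,(2*h*s,2*h*s),flags=cv2.INTER_CUBIC)
    return im.astype(float),lambda p:np.asarray(p)/s+[u-h,v-h]
def mask_of(im,k):
    r,g,b=im[...,0],im[...,1],im[...,2]
    if k=='tan': return (r-b)>-8  if False else (r>b+5)|(abs(r-b)<25)&(r>165)
    if k=='white': return (r-b>-32)&(r>120)
E
python3 - <<'E'
from seg import *
for cam,D,S in(('top',(419,231),(369,232)),('scene',(225,209),(278,202))):
    c=get_image(cam)
    im,f=crop(c,*D,20);m=mask_of(im,'tan');P=[at_z(c,p,9) for p in f(contour(m))]
    print(cam,'disc',circ(P))
    im,f=crop(c,*S,26);m=mask_of(im,'white');m=m.astype(np.uint8)
    n,l,st,ce=cv2.connectedComponentsWithStats(m);k=l[26*8+0,26*8];
    cs=contour(m);P=np.array([at_z(c,p,7)[:2] for p in f(cs)])
    ctr=P.mean(0)
    for _ in range(5):
        d=np.hypot(*(P-ctr).T);ctr=circ(P[d<35])[0][:2]
    x,e=circ(P[d<35]);far=P[d>38]-ctr;a=np.arctan2(far[:,1],far[:,0]);yaw=np.angle(np.mean(np.exp(2j*a)))/2
    print('sep',x,e,'ear axis deg',np.degrees(yaw),d.max(),len(P))
    if cam=='top':
        im,f=crop(c,272,215,24);g=im.mean(2);
        cv2.imwrite('pics/flg.png',g)
        w=(g<150).astype(np.uint8)
        w=cv2.morphologyEx(w,cv2.MORPH_OPEN,np.ones((9,9)))
        n,l,st,ce=cv2.connectedComponentsWithStats(w)
        print([(st[i,4],f(ce[i])) for i in range(1,n) if st[i,4]>1000])
        ii=sorted(range(1,n),key=lambda i:-st[i,4])
    else:
        im,f=crop(c,376,176,40,10);cv2.imwrite('pics/hub_scene.png',im[120:680,:,::-1])
E
```

```text
top disc (array([ 492.67784111, -281.66499342,   32.57844175]), np.float64(0.40261076688786324))
sep [ 490.15704389 -123.81877948   32.35661235] 0.5511540220946948 ear axis deg 66.89794820931654 52.68589347516771 753
[(np.int32(36276), array([273.9370934 , 216.68084615]))]
scene disc (array([ 493.05866883, -279.81759893,   33.61120878]), np.float64(0.9187926292377278))
sep [ 489.97353815 -122.15057909   32.56782858] 0.6903835689604197 ear axis deg 67.24786210861446 53.15027987296236 707[ WARN:0@3.024] global loadsave.cpp:1063 imwrite_ Unsupported depth image for selected encoder is fallbacked to CV_8U.
```

View pics/hub_scene.png

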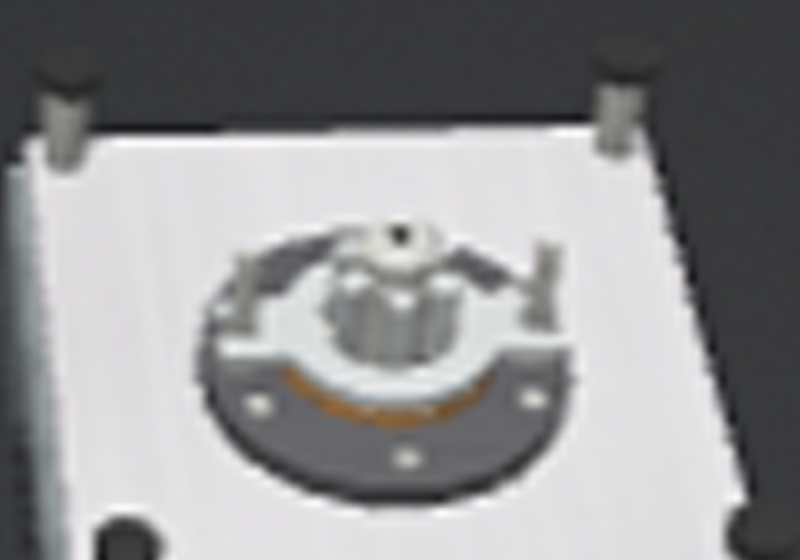

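The scene crop shows the pilot hole at about pixel (376.0,171.4) and the pin tips at about (360.7,173.5) and (390.8,172.3).

Run:
```python
from seg import *
t=get_image('top');s=get_image('scene')
print('pilot',at_z(t,(271.67,214.67),137),at_z(s,(376.0,171.4),137))
a,b=at_z(s,(360.7,173.5),134),at_z(s,(390.8,172.3),134);print('pins',a,b,(a+b)/2,np.degrees(np.arctan2(*(b-a)[1::-1])),np.hypot(*(b-a)[:2]))
im,f=crop(t,272,215,24);g=im.mean(2);w=(g<150).astype(np.uint8);w=cv2.morphologyEx(w,cv2.MORPH_OPEN,np.ones((9,9)))
n,l,st,ce=cv2.connectedComponentsWithStats(w);m=(l==1+np.argmax(st[1:,4]))
P=np.array([at_z(t,p,90)[:2] for p in f(contour(m))])
for _ in range(4):
    x,e=circ(P);P2=P[abs(np.hypot(*(P-x[:2]).T)-56)<3]; x,e=circ(P2);
print('flange',x,e,len(P2))
# holes and plate yaw: second moment of dark pixels in world
ys,xs=np.nonzero(m);Q=np.array([at_z(t,p,90)[:2] for p in f(np.c_[xs,ys])[::7]])-x[:2]
r=np.hypot(*Q.T);k=(r>36)&(r<54);an=np.arctan2(Q[k,1],Q[k,0]);z=np.mean(np.exp(2j*an));print('dark axis deg (perp to pins)',np.degrees(np.angle(z))/2,abs(z))
```

```text
pilot [539.34762668 163.29413175 137.        ] [537.92288029 167.0838715  137.        ]
pins [536.10213001 121.98162453 134.        ] [545.77909398 209.82988163 134.        ] [540.94061199 165.90575308 134.        ] 83.71390171912824 88.37963513790028
flange [539.98544985 164.00428787  55.16683446] 0.4574235084060423 804
dark axis deg (perp to pins) -7.770097144954928 0.19648887197852052
```

Run:
```python
from seg import *
def h6(c,ctr,z,r0,r1,ch):
    th=np.radians(np.arange(0,360,2));v=[]
    im=ch(c['image'].astype(np.float32))
    for t in th:
        q=[proj(c,(ctr[0]+r*np.cos(t),ctr[1]+r*np.sin(t),z)) for r in np.arange(r0,r1,.7)]
        q=np.array(q,np.float32);v.append(cv2.remap(im,q[:,0],q[:,1],cv2.INTER_CUBIC).mean())
    v=np.array(v);F=np.abs([np.mean(v*np.exp(-1j*k*th)) for k in range(10)])
    ph=np.degrees(np.angle(np.mean(v*np.exp(-1j*6*th))))
    return (-ph/6)%60,np.round(F,1)  # angle of bright peaks
T=get_image('top');S=get_image('scene')
gray=lambda i:i.mean(2); rb=lambda i:i[...,0]-i[...,2]
for d in((0,0),(1,0),(0,1),(-1,0),(0,-1)):
    d=np.array(d)
    print('disc teeth',h6(T,d+[492.7,-281.7],9,14.5,19.5,rb)[0].round(1),h6(S,d+[493,-279.8],9,14.5,19.5,rb)[0].round(1),
      'keys',h6(T,d+[539.6,163.6],126,13.5,19,gray)[0].round(1),h6(S,d+[539,166.5],126,13.5,19,gray)[0].round(1))
print(h6(T,[492.7,-281.7],9,14.5,19.5,rb),h6(S,[493,-279.8],9,14.5,19.5,rb),h6(T,[539.6,163.6],126,13.5,19,gray),h6(S,[539,166.5],126,13.5,19,gray))
i=cv2.resize(T['image'][200:230,257:287],None,fx=18,fy=18,interpolation=cv2.INTER_CUBIC)
for k in range(6):
  pass
cv2.imwrite('pics/k.png',i[:,:,::-1])
```

```text
disc teeth 24.8 26.0 keys 50.9 53.3
disc teeth 24.9 26.4 keys 50.4 53.8
disc teeth 24.8 25.6 keys 50.7 50.9
disc teeth 24.8 25.5 keys 51.7 53.1
disc teeth 24.8 26.6 keys 52.6 55.0
(np.float64(24.80325855052182), array([26.1,  1.5,  0.9,  1.4,  0.4,  2.5, 16.9,  2.8,  0.5,  0.9])) (np.float64(25.99704549041604), array([16.7,  4.3,  1.1,  1.4,  2.5,  1. , 13.1,  4.1,  0.8,  0.3])) (np.float64(50.88792146137621), array([175.7,   7.9,   1.3,   1.1,   2.1,  12.7,   9.9,   7.6,   1.8,
         3.1])) (np.float64(53.34331912842303), array([172. ,   2.3,   2.1,   1. ,   8. ,  12.5,  14.1,   7.2,   5.1,
         4.1]))
```

View pics/k.png

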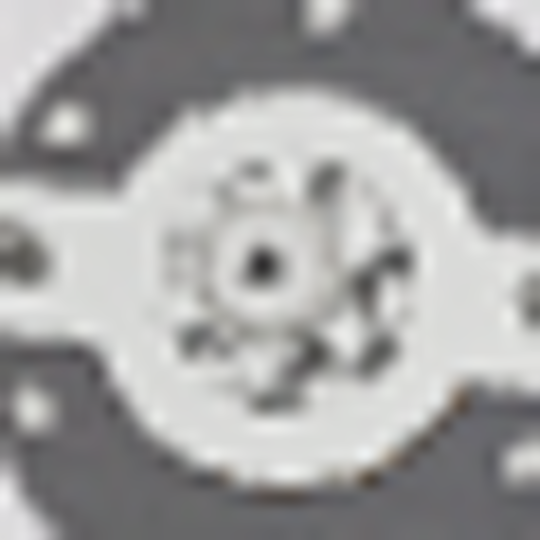

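The dark patches between keys sit around (325,175), (395,260), (375,355) and (200,340). Both cameras put the keys near 52° mod 60 and the disc slots near 55°. I'll move to the disc with the jaw axis at about -4°, so it ends up across the pin line.

```bash
python3 -m jog '[{"translation":[259,-779,0],"twist":[0,0,-1.2],"hand":94},{"translation":[259,-779,0],"twist":[0,0,-1.2],"hand":94},{"translation":[259,-779,0],"twist":[0,0,-1.2],"hand":94},{"translation":[259,-779,0],"twist":[0,0,-1.2],"hand":94},{"translation":[259,-779,0],"twist":[0,0,-1.2],"hand":94},{"translation":[259,-779,0],"twist":[0,0,-1.2],"hand":94},{"translation":[259,-779,0],"twist":[0,0,-1.2],"hand":94},{"translation":[259,-779,0],"twist":[0,0,-1.2],"hand":94},{"translation":[259,-779,0],"twist":[0,0,-1.2],"hand":94},{"translation":[259,-779,0],"twist":[0,0,-1.2],"hand":94},{"translation":[259,-779,-50],"twist":[0,0,-1.2],"hand":94},{"translation":[259,-779,-100],"twist":[0,0,-1.2],"hand":94},{"translation":[259,-779,-130],"twist":[0,0,-1.2],"hand":94},{"translation":[259,-779,-155],"twist":[0,0,-1.2],"hand":94},{"translation":[259,-779,-155],"twist":[0,0,-1.2],"hand":94},{"translation":[259,-779,-155],"twist":[0,0,-1.2],"hand":94},{"translation":[259,-779,-155],"twist":[0,0,-1.2],"hand":94}]'; python3 -c "
from workcell import *;s=sense();print(s)"
```

```text
clock: 3.82
eef_pos: [494.1, -281.0, 53.5]
orientation: [0.73, 0.683, 0.001, 0.002]
wrist_force: [0.6, -0.6, -0.1]
width: 94.2
{'clock': 3.825, 'qpos': array([-6.17014718e-01,  2.02207583e-01,  1.54820128e+00,  3.52823896e-04,
        1.38648683e+00, -5.50239062e-01]), 'dq': array([ 0.00262698, -0.01216513, -0.0018237 , -0.00226568, -0.00458038,
       -0.00279492]), 'joint_efforts': array([-2.91136494e-01, -3.56797600e+01, -2.75574821e+01,  3.78711114e-02,
        5.40777936e-02,  1.33563957e-03]), 'eef_pos': array([ 494.12020928, -280.9896295 ,   53.45230345]), 'orientation': array([7.30336850e-01, 6.83083113e-01, 6.40626909e-04, 2.26606684e-03]), 'wrist_force': array([ 0.63346706, -0.59246123, -0.05697038]), 'torque': array([-0.06139909,  0.1127965 , -0.00923925]), 'width': 94.18579380832742}
```

```bash
python3 -m jog '[{"translation":[0,0,-22],"twist":[0,0,0],"hand":94},{"translation":[0,0,-42],"twist":[0,0,0],"hand":94},{"translation":[0,0,-44],"twist":[0,0,0],"hand":94},{"translation":[0,0,-44],"twist":[0,0,0],"hand":94}]'
```

```text
clock: 4.32
eef_pos: [493.8, -281.2, 8.6]
orientation: [0.73, 0.683, 0.0, 0.002]
wrist_force: [0.2, -0.3, -0.9]
width: 93.8
```

```bash
python3 -m jog '[{"translation":[-1,0,-4.5],"twist":[0,0,0],"hand":94},{"translation":[-1,0,-4.5],"twist":[0,0,0],"hand":64},{"translation":[-1,0,-4.5],"twist":[0,0,0],"hand":55},{"translation":[-1,0,-4.5],"twist":[0,0,0],"hand":55},{"translation":[-1,0,-4.5],"twist":[0,0,0],"hand":55},{"translation":[-1,0,-4.5],"twist":[0,0,0],"hand":55}]'; python3 -c "
from workcell import *;s=sense();print(s['wrist_force'],s['width'],s['eef_pos'])"
```

```text
clock: 5.08
eef_pos: [491.8, -281.3, 2.3]
orientation: [0.731, 0.683, -0.0, 0.0]
wrist_force: [-0.6, -0.2, 2.3]
width: 62.8
[-0.64078095 -0.20621919  2.25301374] 62.80683142601223 [ 491.78487982 -281.26751194    2.32107133]
```

```bash
python3 -m jog '[{"translation":[0,0,30],"twist":[0,0,0],"hand":55},{"translation":[0,0,90],"twist":[0,0,0],"hand":55},{"translation":[5,30,140],"twist":[0,0,0],"hand":55},{"translation":[10,80,168],"twist":[0,0,0],"hand":55},{"translation":[17,140,168],"twist":[0,0,-0.03],"hand":55},{"translation":[24,200,168],"twist":[0,0,-0.06],"hand":55},{"translation":[30,260,168],"twist":[0,0,-0.06],"hand":55},{"translation":[36,320,168],"twist":[0,0,-0.06],"hand":55},{"translation":[42,380,168],"twist":[0,0,-0.06],"hand":55},{"translation":[46,425,168],"twist":[0,0,-0.06],"hand":55},{"translation":[48,446,168],"twist":[0,0,-0.06],"hand":55},{"translation":[48,446,168],"twist":[0,0,-0.06],"hand":55},{"translation":[48,446,168],"twist":[0,0,-0.06],"hand":55},{"translation":[48,446,168],"twist":[0,0,-0.06],"hand":55}]'
python3 - <<'E'
from seg import *
s=sense();print(s['eef_pos'],s['wrist_force'],s['width'])
T=get_image('top');S=get_image('scene')
for c,n in((T,'t'),(S,'s')):
    u=proj(c,s['eef_pos']);im,f=crop(c,u[0],u[1],22,9);cv2.imwrite(f'pics/h{n}.png',im[...,::-1]);print(n,u)
a=cv2.imread('pics/ht.png');b=cv2.imread('pics/hs.png');cv2.imwrite('pics/held.png',np.hstack([a,b]))
E
```

```text
clock: 6.82
eef_pos: [539.9, 163.3, 170.1]
orientation: [0.752, 0.66, -0.0, 0.0]
wrist_force: [0.7, -0.1, -0.5]
width: 63.2
[539.85361278 163.257375   170.06819914] [ 0.72453647 -0.12878533 -0.47633764] 63.169819248831345
t [270.30084653 213.32330203]
s [376.08504823 163.28231915][ WARN:0@2.684] global loadsave.cpp:1063 imwrite_ Unsupported depth image for selected encoder is fallbacked to CV_8U.
```

View pics/held.png

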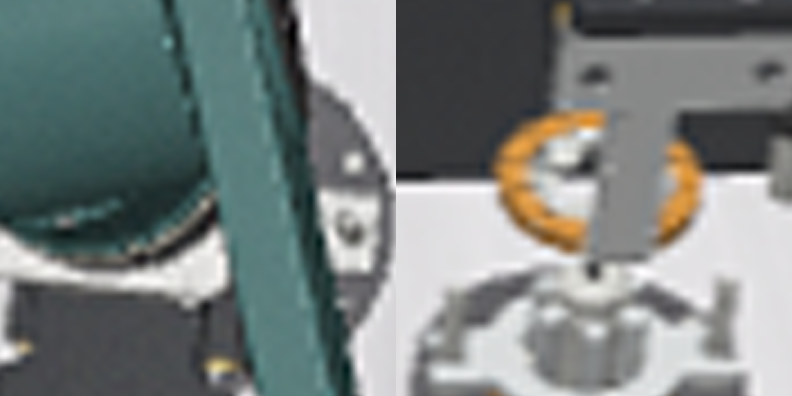

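Top view is blocked by the arm. The scene view shows the held tan disc level above the pilot, centred near pixel (376.6,161.4). Next I fit it.

Run:
```python
from seg import *
S=get_image('scene');s=sense();u=proj(S,s['eef_pos'])
im,f=crop(S,u[0],u[1],18,10);m=((im[...,0]-im[...,2])>60).astype(np.uint8)
m[:, :]=m; 
n,l,st,ce=cv2.connectedComponentsWithStats(m)
pts=np.vstack([np.argwhere(l==i)[:,::-1] for i in range(1,n) if st[i,4]>800])
H=cv2.convexHull(pts.astype(np.int32))[:,0,:].astype(float)
big=np.zeros_like(m);cv2.fillPoly(big,[H.astype(np.int32)],1);C=contour(big)
Q=f(C)
# model: silhouette of cylinder r=32, z b..b+7 -> compare hull extents
def model(p):
    t=np.linspace(0,2*np.pi,90,endpoint=False);pp=[]
    for z in(169.8,176.8): pp+= [proj(S,(p[0]+32*np.cos(a),p[1]+32*np.sin(a),z)) for a in t]
    return cv2.convexHull(np.array(pp,np.float32))
def res(p):
    h=model(p);return [cv2.pointPolygonTest(h,(float(x),float(y)),True) for x,y in Q[::8]]
r=least_squares(res,[539,165],loss='soft_l1',f_scale=.3,diff_step=1e-3);print('disc in scene frame',r.x,np.sqrt(np.mean(np.square(res(r.x)))),'tcp',s['eef_pos'])
im,f=crop(S,376,171.4,6,20);g=im.mean(2);d=(g<140).astype(np.uint8)
n,l,st,ce=cv2.connectedComponentsWithStats(d);print([(st[i,4],f(ce[i]),at_z(S,f(ce[i]),137)[:2]) for i in range(1,n) if st[i,4]>100])
print(at_z(S,(376,171.4),137))
```

```text
disc in scene frame [535.12818525 165.72095747] 0.5099837434700959 tcp [539.84110847 163.83968903 170.14922529]
[(np.int32(16714), array([376.94617686, 168.09112122]), array([524.26029103, 173.77126378])), (np.int32(4306), array([377.73624013, 175.31395727]), array([555.15079482, 167.44257256])), (np.int32(361), array([370.41481994, 174.53476454]), array([548.36305697, 147.51051193])), (np.int32(215), array([372.89046512, 177.18325581]), array([560.51304504, 151.56746072]))]
[537.92288029 167.0838715  137.        ]
```

```bash
python3 -m jog '[{"translation":[0,0.8,-15],"twist":[0,0,0],"hand":55},{"translation":[0,0.8,-28],"twist":[0,0,0],"hand":55},{"translation":[0,0.8,-31],"twist":[0,0,0],"hand":55},{"translation":[0,0.8,-34],"twist":[0,0,0],"hand":55},{"translation":[0,0.8,-36],"twist":[0,0,0],"hand":55},{"translation":[0,0.8,-36],"twist":[0,0,0],"hand":55}]'; python3 -c "
from workcell import *;s=sense();print(s['wrist_force'],s['torque'],s['eef_pos'])"
```

```text
clock: 7.72
eef_pos: [539.8, 165.8, 134.2]
orientation: [0.751, 0.66, 0.0, 0.0]
wrist_force: [0.2, 1.2, -0.4]
width: 63.0
[ 0.18482169  1.18864146 -0.43068708] [-0.0244668   0.05272083 -0.00372588] [539.80341492 165.76033514 134.21003585]
```

```bash
python3 -m jog '[{"translation":[0,-0.7,-2],"twist":[0,0,0],"hand":55},{"translation":[0,-0.7,-4],"twist":[0,0,0],"hand":55},{"translation":[0,-0.7,-6],"twist":[0,0,0],"hand":55},{"translation":[0,-0.7,-7],"twist":[0,0,0],"hand":55},{"translation":[0,-0.7,-7],"twist":[0,0,0],"hand":55}]'; python3 -c "
from workcell import *;s=sense();print(s['wrist_force'],s['torque'],s['eef_pos'])"
```

```text
clock: 8.35
eef_pos: [539.6, 165.0, 126.8]
orientation: [0.751, 0.66, -0.0, -0.0]
wrist_force: [-0.3, -0.3, -0.8]
width: 62.8
[-0.29423244 -0.27193053 -0.7938951 ] [-0.07565085  0.15359377  0.05631385] [539.59607363 165.00623192 126.84701312]
```

No contact yet. Continue down slowly onto the key tops.

```bash
python3 -m jog '[{"translation":[0,0,-1],"twist":[0,0,0],"hand":55},{"translation":[0,0,-1.5],"twist":[0,0,0],"hand":55},{"translation":[0,0,-2],"twist":[0,0,0],"hand":55},{"translation":[0,0,-2],"twist":[0,0,0],"hand":55}]'; python3 -c "
from workcell import *;s=sense();print(s['wrist_force'],s['torque'],s['eef_pos'])"
```

```text
clock: 8.85
eef_pos: [540.3, 165.1, 125.6]
orientation: [0.751, 0.66, 0.001, 0.001]
wrist_force: [0.6, 0.0, 1.7]
width: 63.0
[0.6188365  0.01113356 1.67304948] [-0.0099248  -0.00523041  0.02353759] [540.2587202  165.07290902 125.60087031]
```

```bash
for i in 1; do python3 -m jog '[{"translation":[0,0,-1],"twist":[0,0,0],"hand":55},{"translation":[0,0,-1],"twist":[0,0,0.03],"hand":55},{"translation":[0,0,-1],"twist":[0,0,0.06],"hand":55},{"translation":[0,0,-1],"twist":[0,0,0.06],"hand":55}]'; python3 -c "
from workcell import *;s=sense();print(s['wrist_force'],s['torque'],s['eef_pos'])"; done
```

```text
clock: 9.35
eef_pos: [541.1, 165.1, 124.2]
orientation: [0.731, 0.683, 0.001, 0.001]
wrist_force: [6.0, 0.9, -0.3]
width: 63.1
[ 5.99143003  0.87129677 -0.27291798] [ 0.07073665 -0.96209505 -0.27186689] [541.06122877 165.09775285 124.20548673]
```

Dropped in (z 124.2, below the key tops), with 6 N sideways. I'll ease x by +1.5 and turn back a little.

```bash
python3 -m jog '[{"translation":[1.5,0,0],"twist":[0,0,-0.025],"hand":55},{"translation":[1.5,0,0],"twist":[0,0,-0.025],"hand":55},{"translation":[1.5,0,0],"twist":[0,0,-0.025],"hand":55}]'; python3 -c "
from workcell import *;s=sense();print(s['wrist_force'],s['torque'],s['eef_pos'],s['orientation'])"
```

```text
clock: 9.72
eef_pos: [541.0, 165.1, 123.8]
orientation: [0.739, 0.674, -0.0, -0.0]
wrist_force: [2.3, 1.1, 1.5]
width: 62.8
[2.26456249 1.11093451 1.53715143] [ 0.0531085  -0.4874962  -0.04101048] [541.03596763 165.09198043 123.83058781] [ 7.39061887e-01  6.73637515e-01 -1.10972096e-04 -1.14629853e-04]
```

```bash
python3 -m jog '[{"translation":[0.5,0.2,-1.5],"twist":[0,0,0],"hand":55},{"translation":[0.5,0.2,-3],"twist":[0,0,0],"hand":55},{"translation":[0.5,0.2,-4],"twist":[0,0,0],"hand":55},{"translation":[0.5,0.2,-4],"twist":[0,0,0],"hand":55}]'; python3 -c "
from workcell import *;s=sense();print(s['wrist_force'],s['torque'],s['eef_pos'],s['orientation'])"
```

```text
clock: 10.22
eef_pos: [541.2, 165.2, 119.6]
orientation: [0.739, 0.674, -0.0, -0.0]
wrist_force: [0.5, 0.5, -0.7]
width: 62.8
[ 0.46294624  0.52666944 -0.65055557] [ 0.03462049 -0.07415586  0.03874665] [541.21055499 165.1627691  119.56793554] [ 7.39177271e-01  6.73510661e-01 -4.99933031e-04 -3.18505634e-04]
```

Sliding freely. Continue.

```bash
python3 -m jog '[{"translation":[0,0,-3],"twist":[0,0,0],"hand":55},{"translation":[0,0,-6],"twist":[0,0,0],"hand":55},{"translation":[0,0,-9],"twist":[0,0,0],"hand":55},{"translation":[0,0,-12],"twist":[0,0,0],"hand":55},{"translation":[0,0,-15],"twist":[0,0,0],"hand":55},{"translation":[0,0,-16],"twist":[0,0,0],"hand":55},{"translation":[0,0,-16],"twist":[0,0,0],"hand":55}]'; python3 -c "
from workcell import *;s=sense();print(s['wrist_force'],s['torque'],s['eef_pos'],s['orientation'])"
```

```text
clock: 11.1
eef_pos: [541.6, 165.2, 103.9]
orientation: [0.739, 0.673, -0.0, -0.0]
wrist_force: [0.0, 0.2, -0.3]
width: 63.1
[ 0.02893849  0.18155234 -0.26023018] [-0.05582471  0.06110291  0.01813243] [541.59781596 165.20372121 103.90227378] [ 7.39215824e-01  6.73468602e-01 -8.09038559e-05 -3.50760166e-05]
```

```bash
python3 -m jog '[{"translation":[0,0,-1],"twist":[0,0,0],"hand":55},{"translation":[0,0,-2],"twist":[0,0,0],"hand":55},{"translation":[0,0,-2.5],"twist":[0,0,0],"hand":55},{"translation":[0,0,-2.5],"twist":[0,0,0],"hand":55}]'; python3 -c "
from workcell import *;s=sense();print(s['wrist_force'],s['torque'],s['eef_pos'],s['orientation'])"
```

```text
clock: 11.6
eef_pos: [541.6, 165.2, 102.3]
orientation: [0.739, 0.673, 0.0, 0.0]
wrist_force: [-3.3, -1.2, 4.3]
width: 63.0
[-3.26293904 -1.20449348  4.32894   ] [-0.18283836  0.66388376  0.01158918] [541.62692425 165.20375397 102.27294   ] [7.39199457e-01 6.73486547e-01 1.37991875e-04 1.21659592e-04]
```

Seated: about 4 N at z 102.3, the height where the disc's underside should rest. Release and lift.

```bash
python3 -m jog '[{"translation":[0,0,0.7],"twist":[0,0,0],"hand":66},{"translation":[0,0,0.7],"twist":[0,0,0],"hand":80},{"translation":[0,0,0.7],"twist":[0,0,0],"hand":90},{"translation":[0,0,10],"twist":[0,0,0],"hand":90},{"translation":[0,0,50],"twist":[0,0,0],"hand":94},{"translation":[-10,-50,70],"twist":[0,0,-0.1],"hand":94},{"translation":[-20,-110,70],"twist":[0,0,-0.2],"hand":94},{"translation":[-30,-170,60],"twist":[0,0,-0.31],"hand":94},{"translation":[-40,-230,30],"twist":[0,0,-0.31],"hand":94},{"translation":[-51.5,-288,-20],"twist":[0,0,-0.31],"hand":94},{"translation":[-51.5,-288,-60],"twist":[0,0,-0.31],"hand":94},{"translation":[-51.5,-288,-60],"twist":[0,0,-0.31],"hand":94},{"translation":[-51.5,-288,-60],"twist":[0,0,-0.31],"hand":94}]'
python3 - <<'E'
from seg import *
s=sense();print(s['wrist_force'],s['eef_pos'],s['orientation'])
T=get_image('top');S=get_image('scene')
a,f=crop(T,272,215,20,10);b,g=crop(S,376,176,20,10)
cv2.imwrite('pics/hub2.png',np.hstack([a,b])[...,::-1].clip(0,255).astype(np.uint8))
E
```

```text
clock: 13.22
eef_pos: [491.7, -122.6, 43.6]
orientation: [0.834, 0.551, 0.001, 0.001]
wrist_force: [0.5, -1.5, 0.5]
width: 94.1
[ 0.53676899 -1.54038376  0.498069  ] [ 491.66853302 -122.60226505   43.61378539] [0.8341991  0.5514613  0.00108397 0.00105652]
```

View pics/hub2.png

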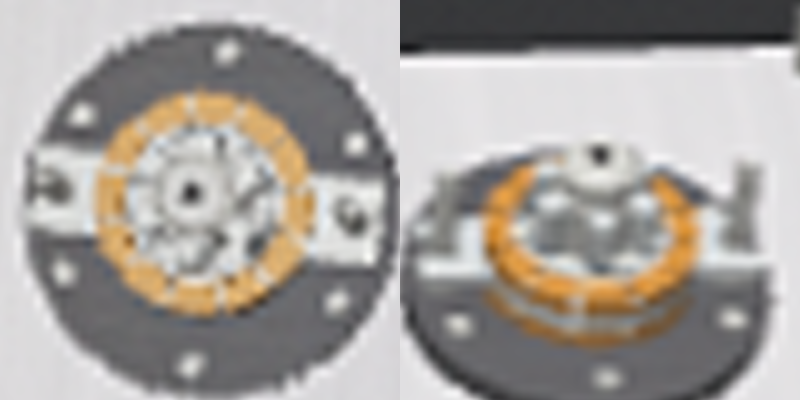

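Disc lies flat on the stack (left: ring centred at (205,205) round the pilot; right: lining parallel to the plate). The bolt line (191,364)-(228,50) and the pins give the shaker yaw as about -6.6°. Now the separator.

```bash
python3 -m jog '[{"translation":[0,0,-20],"twist":[0,0,0],"hand":94},{"translation":[0,-0.3,-34],"twist":[0,0,0],"hand":94},{"translation":[0,-0.3,-38.5],"twist":[0,0,0],"hand":94},{"translation":[0,-0.3,-38.5],"twist":[0,0,0],"hand":75},{"translation":[0,-0.3,-38.5],"twist":[0,0,0],"hand":55},{"translation":[0,-0.3,-38.5],"twist":[0,0,0],"hand":55},{"translation":[0,-0.3,-38.5],"twist":[0,0,0],"hand":55},{"translation":[0,-0.3,-38.5],"twist":[0,0,0],"hand":55}]'; python3 -c "
from workcell import *;s=sense();print(s['wrist_force'],s['width'],s['eef_pos'],s['orientation'])"
```

```text
clock: 14.32
eef_pos: [490.6, -123.3, 3.5]
orientation: [0.834, 0.551, 0.0, 0.0]
wrist_force: [-0.2, 0.5, 1.8]
width: 62.7
[-0.20262954  0.47849765  1.84656846] 62.72291443677401 [ 490.58898078 -123.29047526    3.49554283] [8.34331811e-01 5.51262279e-01 3.34603777e-04 4.65106124e-04]
```

```bash
python3 -m jog '[{"translation":[0,0,30],"twist":[0,0,0],"hand":55},{"translation":[0,0,90],"twist":[0,0,0],"hand":55},{"translation":[5,15,145],"twist":[0,0,0.05],"hand":55},{"translation":[14,70,167],"twist":[0,0,0.1],"hand":55},{"translation":[24,130,167],"twist":[0,0,0.2],"hand":55},{"translation":[35,190,167],"twist":[0,0,0.286],"hand":55},{"translation":[45,245,167],"twist":[0,0,0.286],"hand":55},{"translation":[51.2,280,167],"twist":[0,0,0.286],"hand":55},{"translation":[51.2,288.3,167],"twist":[0,0,0.286],"hand":55},{"translation":[51.2,288.3,167],"twist":[0,0,0.286],"hand":55},{"translation":[51.2,288.3,167],"twist":[0,0,0.286],"hand":55},{"translation":[51.2,288.3,167],"twist":[0,0,0.286],"hand":55},{"translation":[51.2,288.3,167],"twist":[0,0,0.286],"hand":55}]'
python3 - <<'E'
from seg import *
s=sense();print(s['wrist_force'],s['width'],s['eef_pos'],s['orientation'])
S=get_image('scene')
b,g=crop(S,376,170,28,14)
b=b[:,:].clip(0,255).astype(np.uint8);cv2.imwrite('pics/sep1.png',b[80:680,:,::-1]); print(b.shape)
# expected outline px for y scale
for y in(-51,51):
    print(y,[proj(S,(541.4+y*np.sin(.115),165.2+y*np.cos(.115),z)).round(2).tolist() for z in(134,171)])
E
```

```text
clock: 15.95
eef_pos: [541.5, 164.3, 170.2]
orientation: [0.748, 0.664, 0.0, 0.0]
wrist_force: [0.3, -0.0, -0.9]
width: 62.5
[ 0.27096434 -0.02193996 -0.9086512 ] 62.52779551252646 [541.48039636 164.32746357 170.19554845] [7.47700708e-01 6.64035857e-01 1.15772489e-04 1.35128390e-04]
(784, 784, 3)
-51 [[358.16, 173.66], [359.08, 163.93]]
51 [[392.94, 172.4], [394.69, 162.68]]
```

View pics/sep1.png

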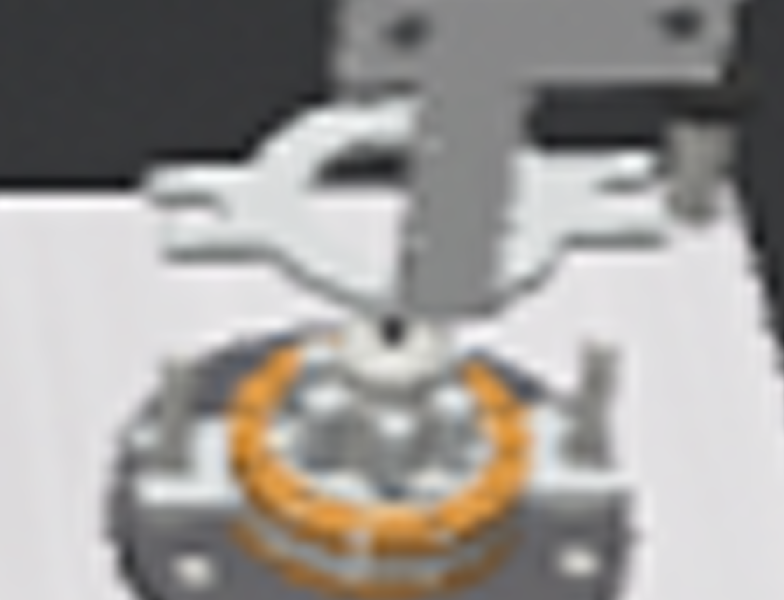

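The forks line up with both pins (left ear mid at px (358.9,163.2), right at (395.3,161.9); predicted (359.1,163.9) and (394.7,162.7)). Descend.

```bash
python3 -m jog '[{"translation":[0,0,-15],"twist":[0,0,0],"hand":55},{"translation":[0,0,-28],"twist":[0,0,0],"hand":55},{"translation":[0,0,-32],"twist":[0,0,0],"hand":55},{"translation":[0,0,-34],"twist":[0,0,0],"hand":55},{"translation":[0,0,-36],"twist":[0,0,0],"hand":55},{"translation":[0,0,-36],"twist":[0,0,0],"hand":55}]'; python3 -c "
from workcell import *;s=sense();print(s['wrist_force'],s['torque'],s['eef_pos'],s['orientation'])"
```

```text
clock: 16.75
eef_pos: [541.5, 165.3, 134.2]
orientation: [0.747, 0.665, 0.0, 0.0]
wrist_force: [-0.2, -1.3, -0.5]
width: 62.7
[-0.22538867 -1.32828733 -0.52914335] [-0.07796406  0.05128217  0.03345912] [541.54345314 165.26462994 134.24563771] [7.47225554e-01 6.64570455e-01 2.36434360e-04 1.61862798e-04]
```

```bash
python3 -m jog '[{"translation":[0,0,-1.5],"twist":[0,0,0],"hand":55},{"translation":[0,0,-3],"twist":[0,0,0],"hand":55},{"translation":[0,0,-4],"twist":[0,0,0],"hand":55},{"translation":[0,0,-4],"twist":[0,0,0],"hand":55}]'; python3 -c "
from workcell import *;s=sense();print(s['wrist_force'],s['torque'],s['eef_pos'],s['orientation'])"
```

```text
clock: 17.25
eef_pos: [541.4, 165.2, 129.9]
orientation: [0.747, 0.665, -0.0, 0.0]
wrist_force: [-0.4, -0.8, -1.0]
width: 62.4
[-0.41848128 -0.79553227 -0.96151049] [-0.08714732  0.08406012 -0.0319184 ] [541.35541321 165.19435406 129.89270039] [ 7.47248644e-01  6.64544553e-01 -3.36389348e-05  1.45774543e-05]
```

```bash
python3 -m jog '[{"translation":[0,0,-2],"twist":[0,0,0],"hand":55},{"translation":[0,0,-4],"twist":[0,0,0],"hand":55},{"translation":[0,0,-6],"twist":[0,0,0],"hand":55},{"translation":[0,0,-6],"twist":[0,0,0],"hand":55}]'; python3 -c "
from workcell import *;s=sense();print(s['wrist_force'],s['torque'],s['eef_pos'],s['orientation'])"
```

```text
clock: 17.75
eef_pos: [541.3, 165.2, 123.7]
orientation: [0.747, 0.665, -0.0, -0.0]
wrist_force: [-1.0, 0.5, -0.6]
width: 62.7
[-0.96384519  0.48616099 -0.57586256] [-0.0521646   0.06548317 -0.01421594] [541.32810165 165.20111688 123.74119948] [ 7.47245349e-01  6.64548254e-01 -8.19115216e-05 -3.12359093e-05]
```

```bash
python3 -m jog '[{"translation":[0,0,-3],"twist":[0,0,0],"hand":55},{"translation":[0,0,-6],"twist":[0,0,0],"hand":55},{"translation":[0,0,-9],"twist":[0,0,0],"hand":55},{"translation":[0,0,-12],"twist":[0,0,0],"hand":55},{"translation":[0,0,-12],"twist":[0,0,0],"hand":55}]'; python3 -c "
from workcell import *;s=sense();print(s['wrist_force'],s['torque'],s['eef_pos'],s['orientation'])"
```

```text
clock: 18.38
eef_pos: [541.3, 165.2, 111.7]
orientation: [0.747, 0.665, -0.0, -0.0]
wrist_force: [0.5, 0.3, -1.1]
width: 62.2
[ 0.47027409  0.27382694 -1.07252743] [-0.02922212  0.026113    0.001759  ] [541.31849857 165.18338185 111.65832539] [ 7.47249659e-01  6.64543401e-01 -1.17529519e-04 -4.22909676e-05]
```

```bash
python3 -m jog '[{"translation":[0,0,-1],"twist":[0,0,0],"hand":55},{"translation":[0,0,-2],"twist":[0,0,0],"hand":55},{"translation":[0,0,-2.5],"twist":[0,0,0],"hand":55},{"translation":[0,0,-2.5],"twist":[0,0,0],"hand":55}]'; python3 -c "
from workcell import *;s=sense();print(s['wrist_force'],s['torque'],s['eef_pos'],s['orientation'])"
```

```text
clock: 18.88
eef_pos: [541.4, 165.2, 110.5]
orientation: [0.747, 0.665, 0.0, 0.0]
wrist_force: [-3.9, -0.1, 5.9]
width: 62.1
[-3.88973383 -0.07682931  5.93028902] [-0.15681771  0.54747551 -0.00731429] [541.42989373 165.24478334 110.47906457] [7.47214227e-01 6.64583152e-01 3.04443799e-04 2.02197172e-04]
```

Seated exactly at 110.5, as expected. Release, lift, clear the view and check.

```bash
python3 -m jog '[{"translation":[0,0,1],"twist":[0,0,0],"hand":66},{"translation":[0,0,1],"twist":[0,0,0],"hand":80},{"translation":[0,0,1],"twist":[0,0,0],"hand":90},{"translation":[0,0,10],"twist":[0,0,0],"hand":90},{"translation":[0,0,50],"twist":[0,0,0],"hand":94},{"translation":[-20,-50,90],"twist":[0,0,0],"hand":94},{"translation":[-60,-100,90],"twist":[0,0,0],"hand":94},{"translation":[-100,-150,90],"twist":[0,0,0],"hand":94},{"translation":[-130,-200,90],"twist":[0,0,0],"hand":94},{"translation":[-150,-250,90],"twist":[0,0,0],"hand":94},{"translation":[-150,-250,90],"twist":[0,0,0],"hand":94},{"translation":[-150,-250,90],"twist":[0,0,0],"hand":94}]'
python3 - <<'E'
from seg import *
s=sense();print(s['wrist_force'],s['eef_pos'],s['clock'])
T=get_image('top');S=get_image('scene')
a,f=crop(T,272,215,20,10);b,g=crop(S,376,176,20,10)
cv2.imwrite('pics/fin.png',np.hstack([a,b])[...,::-1].clip(0,255).astype(np.uint8))
# others unmoved?
for n,z in dict(worn_mid=5.5,clamp_nut=0,disc_spring=0).items(): print(n,[at_z(S,m['at'],z)[:2].round() for m in mark_of(n,'scene')[:1]])
E
```

```text
clock: 20.38
eef_pos: [391.7, -84.6, 200.1]
orientation: [0.747, 0.664, 0.001, 0.0]
wrist_force: [-0.4, 0.6, 0.0]
width: 94.2
[-0.42824311  0.615395    0.04842204] [391.71829913 -84.59201515 200.06970842] 20.375
worn_mid [array([ 624., -183.])]
clamp_nut [array([607., -69.])]
disc_spring [array([ 610., -329.])]
```

View pics/fin.png

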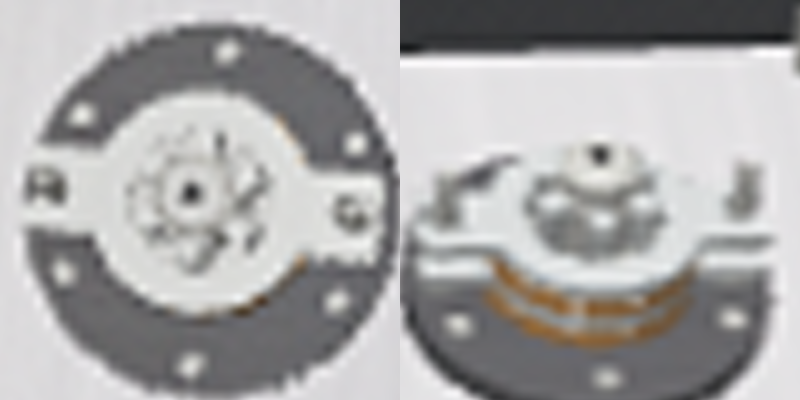

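Separator lies flat and parallel over the disc, with forks around both pins (left view (45,188) and (350,212)). The pins protrude and the stack is even.

```bash
python3 -c "
from workcell import *
print(close_job())"
```

```text
the job is handed in; nothing more can be done
None
```

The clutch is stacked and handed in at about 20.5 s, well inside the 67 s limit.

- **Disc:** I set the tan disc lightly on the keys and turned it about 3.5°, and it dropped in. It briefly felt up to 6 N sideways, so I eased it over and turned it back a little. It then slid down freely and touched home at a tool height of 102.3 mm with about 4 N, as expected for lying flat on the plate.
- **Separator:** I used the large plate, turned it about 16° to line up with the pins, and it slid over both without measurable resistance. It touched home at 110.5 mm with about 6 N, matching the expected height.

**Last checks:** the final pictures show both plates flat and parallel, the forks around both pins, and the arm clear and touching nothing. The worn disc, nut and spring read within about 8 mm of their first positions. That is detector scatter, since the arm never went near them. The two cameras disagreed by about 2 mm on the hub position, so I corrected that by feel during insertion.

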